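# Present the clipboard over the riser's edge

### The job

Using only your fingertips, slide the clipboard (the board with the metal clip) along the white desk riser until its clip end sticks out about 4 cm past the riser's far long edge, square to that edge, so that a colleague across the desk can take hold of it. Slide it flat, never lifting or tipping it, and leave the plain board and everything else where they are.

Things in the scene. Friction and masses are not known exactly. Their poses are not given: they have to be found in the camera images.
- clipboard: Loose brown board, 150 mm long (x), 105 wide (y), 8 thick, 110 to 220 g, flat on the left or right half of the riser, up to 17 degrees off square. A steel clip 64 mm wide, up to 24 mm above the underside, sits at its +x end, which looks to the riser's far edge. The -x end, towards the robot, is a plain straight edge 8 mm high. Origin: centre of the underside.
- clip_end (a point): Middle of the lower edge of the clipboard's clip end: 75 mm along the board's +x from its origin, at underside height.
- riser: Fixed white laminate desk riser, a low table 280 mm deep (its x) by 500 mm wide (its y), top face 50 mm above the desk, top slab 18 mm thick, edges otherwise open, no rim. It is turned up to about 11 degrees. Origin: centre of its footprint at desk height; its +x points away from the robot, towards the far long edge.
- riser_edge (a point): Middle of the riser's far long edge, at the height of its top face (140 mm along the riser's +x and 50 mm up from its origin). Axes as the riser's: x outward square to the edge, y along the edge.
- plain_board: Loose bystander lying flat on the other half of the riser: same board, 150 x 105 x 8 mm, without a clip. Origin: centre of the underside.
- stamp: Loose bystander: round wooden hand stamp 36 mm across, 66 mm high, standing on the riser's middle line between the boards, nearer the far edge. Origin: centre of its foot.
- glue_stick: Loose bystander: white glue stick 25 mm across, 82 mm high, standing on the riser's middle line between the boards, nearer the robot. Origin: centre of its foot.
- mug: Loose bystander: white mug 76 mm across, 90 mm high, on the desk beyond the riser's right (-y) end. Origin: centre of its foot.
- sanitiser: Loose bystander: clear bottle 54 mm across, 150 mm high, on the desk beyond the riser's left (+y) end. Origin: centre of its foot.
- tape: Loose bystander: roll of tape 70 mm across, 19 mm high, lying on the desk at the near right. Origin: centre of its underside.
- stapler: Loose bystander: stapler 125 mm long (its x), 34 mm wide, about 50 mm high, on the desk at the near left. Origin: centre of its underside.

How it is judged:
By the outcome, as a careful person would: the job done as asked, in the order asked, and still so for the second after the job is handed in, with the robot touching nothing.
It also fails if it takes over 45 s, if anything falls off the work surface, if the arm or the gripper's body presses on something with over 40 N, if the wrist force passes 120 N, or if a joint passes its speed limit or range.

### The arm

A 6-joint arm with a two-finger parallel gripper is mounted at the origin on the work surface. World frame = base frame: x ahead of the robot, y to its left, z up, the work surface at z = 0. Lengths are in m, angles in degrees, forces in N, time in s.
With the tool pointing down it reaches from about 0.25 to 0.725 m from the base axis. Payload 9.7 kg.
Tool frame: the origin (TCP) lies between the finger pads; the fingertips stand 19 mm ahead of it and the grasp point (between the pads) is the TCP; x points along the fingers, y is the direction in which the jaws open and shut, and the axes are right-handed (so a half turn about x gives the same grasp; the last joint's range is limited). The gripper opens to 85 mm and grips with 20 to 120 N. Pads are 22 mm wide; open, the fingers measure 114 mm over their backs; the gripper's body (76 mm by 85 mm) begins 54 mm behind the grasp point. The pads swing forward as they close: fully open they stand 13 mm farther back than shut.
Start: joints at [68.067, 4.979, 10.078, 95.1, 0, 90], TCP at [0.205, 0.51, 0.25] pointing down, gripper open.
Joint ranges: [-179.16, 179.16], [-48.56, 103.87], [-65.8, 70.77], [-126.05, 130.52], [-82.76, 87.17], [-180, 180]. Speed limits (degrees/s): [127.2, 127.2, 147.25, 180, 180, 180].

### API

Orientations are given as [roll, pitch, yaw] about the fixed x, y, z axes, in that order (R = Rz(yaw) Ry(pitch) Rx(roll)).
In Python, from workcell import bot gives the robot as it stands. The module is installed in compiled form; this text tells all that it offers.
- The arm moves only by the shell command python3 -m handwheel 'ROWS' [FORCE]. ROWS is JSON, a list of rows, each a list of 7 numbers: the turn, a rotation vector about the tool's x, y, z in degrees, then the shift along the tool's x, y, z in m, then the closure, from -1 (fully open) to 1 (shut), so that 0 is half open. In form: [[ax, ay, az, dx, dy, dz, fingers], ...]. A call has 1 to 20 rows; each row is the pose to reach, as a shift and turn from the pose commanded when the call began, along the tool's axes at that moment; what a row does not reach only later rows make up. A row lasts 1/8 s, in which the tool goes at most 62.5 mm and 10.7 degrees, less where a joint would pass 70% of its speed; a pose out of reach is approached as far as the arm can. A call with a gripper value outside its range is refused whole. The fingers move at their own pace and stop on an object; FORCE is the grip in N (left out, the last holds). Time passes only in rows, so rows that repeat a pose let the fingers close. It gives the time, the measured TCP pose, the force and the opening at its end, in the units of the state.
- bot.get_obs(): the state, without advancing time (a new reading comes with each control period).
- bot.camera(name): name is "side" or "top" or "wrist"; returns a dict with "frame" (480x640x3 uint8, red, green, blue), "fx", "fy", "cx", "cy" (pixels), "R" (3x3) and "t" (3): a world point X has camera coordinates R X + t; the wrist camera has in their place "tool_from_camera" (4x4, takes a point from camera to tool coordinates, whose origin is the TCP and whose axes are the tool frame's). Camera axes: x right, y down, z forward; pixel columns grow to the right and rows downward; lengths in m; the calibration is good to about 2 mm. A picture is of the moment at which its call begins: read the wrist's pose just before it. There is no depth.
- bot.job_done(): hands the job in, once; it reports no verdict.
Trained networks look in a picture, given as the dict that the camera call returned (one of the last four; its "shot" number tells which), for a name from the list of things; names that differ only in an ending like _2 or _b are one class to them, and where a whole thing is asked for, a point or a joint stands for the part that bears it (a point fixed in the world has none). Each returns a list of dicts, best first, with "conf" (0 to 1); they miss things now and then, are a little off and sometimes report something else, mostly with a low value. They report only what shows in the picture. A call takes as long as a camera call.
- bot.look_for(name, picture): "bbox" ([left, top, width, height] as shares, 0 to 1, of the picture: columns of its width, rows of its height, round what is visible of it).
- bot.tip_of(name, picture): "centre" ([column, row] as shares, 0 to 1, of the picture: columns of its width, rows of its height: a listed point, or the origin of a listed thing).
The state is a dict: "time": time; "q": joint angles; "qd": joint speeds; "joint_efforts": joint torques, N m; "ee_pos": TCP position; "tcp_rot": TCP orientation; "wrist_force": force on the tool from outside, world axes, zero at the start; "torque": the same for the moment, N m; "opening": finger opening in m.
Only numpy, scipy, OpenCV 4.12 (cv2) and the standard library are available. Lean on these libraries where they do the work, as an engineer would, in place of code of your own. Each camera call takes 0.05 s, during which the arm holds its last target.

## Working session

There is one attempt and no reset: what is moved stays moved. The work goes in short steps, Python scripts to look and compute and a shell command to move; the robot and the scene stay as the last step left them, time stands still between calls to the robot, and variables do not carry over. Pictures are saved under pics/ and viewed, and the job is handed in when it is done.

```bash
mkdir -p pics; ls; cat > h.py <<'E'
import numpy as np,cv2
from workcell import bot
def save(c,n): cv2.imwrite('pics/'+n+'.png',cv2.cvtColor(c['frame'],cv2.COLOR_RGB2BGR))
def ray(c,u,v,z):
    R=np.array(c['R']);t=np.array(c['t'])
    o=-R.T@t; d=R.T@np.array([(u-c['cx'])/c['fx'],(v-c['cy'])/c['fy'],1])
    return o+d*(z-o[2])/d[2]
def proj(c,X):
    p=np.array(c['R'])@np.array(X)+np.array(c['t']); return np.array([c['fx']*p[0]/p[2]+c['cx'],c['fy']*p[1]/p[2]+c['cy']])
E
python3 - <<'E'
from h import *
o=bot.get_obs(); print({k:np.round(v,3).tolist() for k,v in o.items()})
for n in ['top','side']:
    c=bot.camera(n); save(c,n+'0'); print(n,c['fx'],c['cx'],c['cy'],np.round(c['R'],3).tolist(),np.round(c['t'],3).tolist())
    for k,z in [('clipboard',.05),('clip_end',.05),('riser',0),('riser_edge',.05),('plain_board',.05),('stamp',.05),('glue_stick',.05),('mug',0),('sanitiser',0),('tape',0),('stapler',0)]:
        for r in bot.tip_of(k,c)[:2]:
            u,v=r['centre'][0]*640,r['centre'][1]*480
            print(k,round(r['conf'],2),round(u),round(v),np.round(ray(c,u,v,z),3))
E
```

```text
pics
{'time': 0.0, 'q': [68.067, 5.011, 10.033, 95.1, -0.001, 90.001], 'qd': [0.054, 0.001, -0.009, 0.05, 0.134, 0.017], 'joint_efforts': [0.003, -52.038, 46.48, 0.016, 0.0, 0.0], 'ee_pos': [0.205, 0.51, 0.25], 'tcp_rot': [-89.221, 89.922, -111.155], 'wrist_force': [-0.419, -0.432, -0.203], 'torque': [0.023, 0.01, -0.033], 'opening': 0.085}
top 466.4506093479039 314.14178992027666 234.24822112881492 [[-0.017, -1.0, -0.017], [-0.992, 0.019, -0.124], [0.124, 0.015, -0.992]] [0.029, 0.517, 1.163]
clipboard 0.66 368 224 [ 0.539 -0.117  0.05 ]
clip_end 0.82 373 199 [ 0.604 -0.132  0.05 ]
riser 0.83 319 214 [0.575 0.007 0.   ]
riser_edge 0.88 322 158 [ 0.714 -0.004  0.05 ]
plain_board 0.96 264 206 [0.59  0.146 0.05 ]
stamp 0.65 321 180 [0.656 0.001 0.05 ]
glue_stick 0.54 319 235 [0.512 0.007 0.05 ]
mug 0.91 455 208 [ 0.586 -0.353  0.   ]
sanitiser 0.69 202 167 [0.709 0.321 0.   ]
stapler 0.71 174 299 [0.359 0.389 0.   ]
side 554.1385945494677 317.3419779427625 232.64917267952742 [[0.743, -0.669, 0.006], [-0.352, -0.399, -0.847], [0.569, 0.627, -0.532]] [-0.37, 0.252, 0.899]
clipboard 0.92 372 269 [ 0.532 -0.122  0.05 ]
clip_end 0.83 404 259 [ 0.604 -0.144  0.05 ]
riser 0.72 339 254 [0.572 0.01  0.   ]
riser_edge 0.67 393 218 [ 0.714 -0.019  0.05 ]
plain_board 0.64 306 209 [0.591 0.145 0.05 ]
stamp 0.57 370 222 [0.66  0.003 0.05 ]
glue_stick 0.89 321 244 [0.518 0.011 0.05 ]
mug 0.91 477 337 [ 0.573 -0.349  0.   ]
sanitiser 0.63 296 187 [0.705 0.319 0.   ]
tape 0.62 432 405 [ 0.388 -0.392  0.   ]
stapler 0.81 172 223 [0.36  0.373 0.   ]
```

```bash
python3 - <<'E'
import cv2
a=cv2.imread('pics/top0.png');cv2.imwrite('pics/top0z.png',cv2.resize(a[130:310,190:430],None,fx=3.3,fy=3.3,interpolation=cv2.INTER_CUBIC))
E
```

```text
(no output)
```

View pics/side0.png

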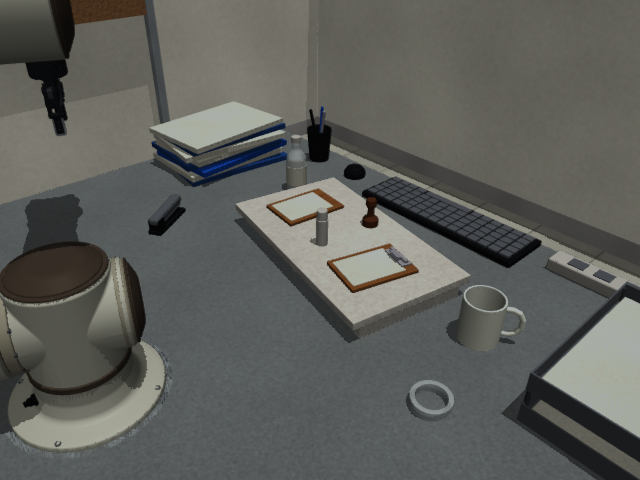

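```bash
sleep 1
```

```text
(no output)
```

View pics/top0z.png

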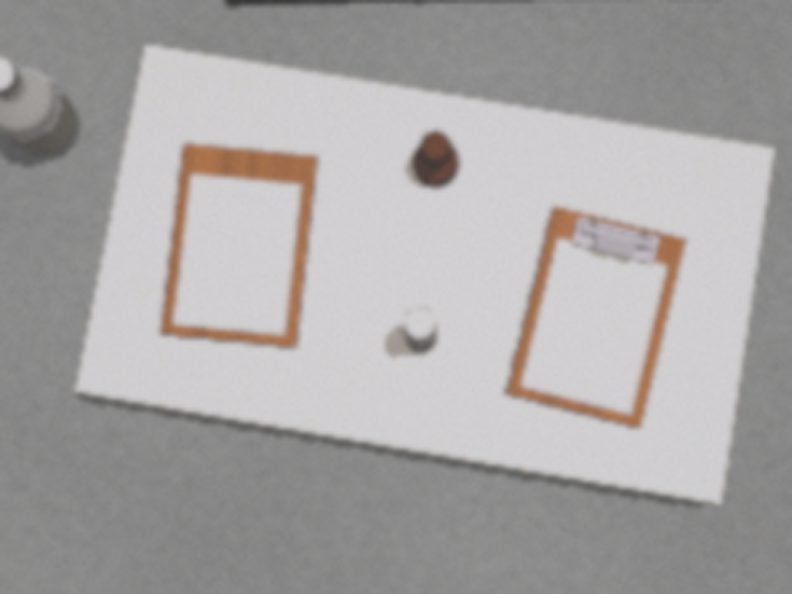

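The zoom (3.3x, offset 190,130) shows the clipboard on the right half, with corners at about (555,208), (685,240), (638,428) and (507,395). The riser corners are at (145,45), (775,148), (720,503) and (76,393). Next I'll fit both precisely.

```bash
cat >> h.py <<'E'
from scipy.optimize import least_squares
def rect(p,L,W,z):
    c,s=np.cos(p[2]),np.sin(p[2]); return [np.array([p[0]+c*a*L/2-s*b*W/2,p[1]+s*a*L/2+c*b*W/2,z]) for a,b in [(1,1),(1,-1),(-1,-1),(-1,1)]]
def order(P,):  # world xy pts -> (far-left, far-right, near-right, near-left)
    m=P.mean(0); d=P-m; out=[]
    for a,b in [(1,1),(1,-1),(-1,-1),(-1,1)]: out.append(P[np.argmax(d@[a*1.0,b*0.8])])
    return np.array(out)
def fitquad(c,mask,L,W,z,p0=None):
    """max overlap (soft IoU) of projected rect with mask; hi-res raster"""
    cs,_=cv2.findContours(mask,cv2.RETR_EXTERNAL,cv2.CHAIN_APPROX_NONE); k=max(cs,key=cv2.contourArea)
    h=cv2.convexHull(k)[:,0].astype(float)
    w=np.array([ray(c,u,v,z)[:2] for u,v in h]).astype(np.float32)
    # signed distance fit of contour points to rectangle outline
    K=np.array([ray(c,u,v,z)[:2] for u,v in k[:,0]])
    (cx,cy),(a,b),ang=cv2.minAreaRect(w)
    def res(p,scale=True):
        cc,s=np.cos(p[2]),np.sin(p[2]); d=K-p[:2]; X=abs(cc*d[:,0]+s*d[:,1])-L/2+p[3]; Y=abs(-s*d[:,0]+cc*d[:,1])-W/2+p[3]
        return np.maximum(X,Y)
    best=None
    for t in np.radians([-20,-10,0,10,20]):
        r=least_squares(res,[cx,cy,t,0.001],loss='soft_l1',f_scale=.0015)
        if best is None or r.cost<best.cost: best=r
    return best.x,np.sqrt(np.mean(best.fun**2)),(a,b)
def brown(c):
    hsv=cv2.cvtColor(c['frame'],cv2.COLOR_RGB2HSV); return cv2.inRange(hsv,(3,90,60),(20,255,255))
def boards(c):
    m=brown(c); cs,_=cv2.findContours(m,cv2.RETR_EXTERNAL,cv2.CHAIN_APPROX_NONE); out=[]
    for k in cs:
        if cv2.boundingRect(k)[2]<25: continue
        mm=np.zeros_like(m); cv2.drawContours(mm,[k],-1,255,-1)
        x,e,ab=fitquad(c,mm,.15,.105,.058); out.append(x); print('board xy',np.round(x[:2],4),'yaw',round(np.degrees(x[2]),2),'off',round(x[3],4),'rms',round(e,4))
    return out
def riser(c):
    hsv=cv2.cvtColor(c['frame'],cv2.COLOR_RGB2HSV); m=((hsv[...,1]<60)&(hsv[...,2]>175)).astype(np.uint8)*255
    m=cv2.morphologyEx(m,cv2.MORPH_OPEN,np.ones((3,3))); cs,_=cv2.findContours(m,cv2.RETR_EXTERNAL,cv2.CHAIN_APPROX_NONE)
    u,v=proj(c,[.58,0,.05]); cs=[k for k in cs if cv2.pointPolygonTest(cv2.convexHull(k),(float(u),float(v)),False)>0]
    k=max(cs,key=cv2.contourArea); mm=np.zeros_like(m); cv2.drawContours(mm,[k],-1,255,-1)
    x,e,ab=fitquad(c,mm,.28,.5,.05); print('riser',np.round(x[:2],4),'yaw',round(np.degrees(x[2]),2),'off',round(x[3],4),'rms',round(e,4)); return x
E
python3 - <<'E'
from h import *
for n in ['top','side']:
    c=bot.camera(n); print(n)
    f=c['frame']; u,v=proj(c,[.5,.05,.05]).astype(int); print(f[v,u],f[v-3,u-20])
    try: boards(c)
    except Exception as e: print(e)
    try: riser(c)
    except Exception as e: print(e)
E
```

```text
top
[208 206 208] [210 208 209]
board xy [ 0.534  -0.1209] yaw -15.62 off 0.0047 rms 0.0027
board xy [0.5949 0.1505] yaw -6.68 off 0.0031 rms 0.0008
riser [0.5747 0.0066] yaw -10.88 off 0.0025 rms 0.0007
side
[170 168 158] [162 159 149]
board xy [ 0.5318 -0.1234] yaw -15.84 off 0.0022 rms 0.0048
board xy [0.5919 0.149 ] yaw -6.66 off 0.0027 rms 0.0057
board xy [1.2347 2.7633] yaw 50.15 off -0.221 rms 0.0466
max() iterable argument is empty
```

```bash
cat >> h.py <<'E'
from scipy.spatial.transform import Rotation as Ro
def toolR(o): return Ro.from_euler('xyz',o['tcp_rot'],degrees=True)
def plan(o,pos,Rt):
    R=toolR(o); return np.round((R.inv()*Rt).as_rotvec(degrees=True),2), np.round(R.inv().apply(np.array(pos)-o['ee_pos']),4)
def hull(m):
    cs,_=cv2.findContours(m,cv2.RETR_EXTERNAL,cv2.CHAIN_APPROX_NONE); mm=np.zeros_like(m)
    for k in cs:
        if cv2.boundingRect(k)[2]>25: cv2.drawContours(mm,[cv2.convexHull(k)],-1,255,-1)
    return mm
_b=brown
def brown(c): return hull(_b(c))
def tgt(yr,flip): # tool x down, tool y along +-riser y
    a=np.radians(yr); y=np.array([-np.sin(a),np.cos(a),0])*flip; x=np.array([0,0,-1.]); return Ro.from_matrix(np.c_[x,y,np.cross(x,y)])
E
python3 - <<'E'
from h import *
o=bot.get_obs(); print(np.round(toolR(o).as_matrix(),3).tolist())
c=bot.camera('top'); b=min(boards(c),key=lambda x:x[1]); r=riser(c)
ax=np.array([np.cos(r[2]),np.sin(r[2])]); ay=np.array([-ax[1],ax[0]])
d=b[:2]-r[:2]; print('riser frame',d@ax,d@ay,'rel yaw',np.degrees(b[2]-r[2]))
P=r[:2]+ax*(-.122)+ay*(d@ay+.005)
print(P)
for f in (1,-1): print(f,plan(o,[*P,.13],tgt(np.degrees(r[2]),f)))
E
```

```text
[[-0.0, 0.374, 0.928], [0.0, 0.928, -0.374], [-1.0, 0.0, -0.0]]
board xy [ 0.5343 -0.1208] yaw -15.58 off 0.002 rms 0.0007
board xy [0.595  0.1507] yaw -6.85 off 0.0019 rms 0.0008
riser [0.5747 0.0066] yaw -10.87 off 0.0024 rms 0.0007
riser frame -0.015597612622089183 -0.1327339899713408 rel yaw -4.704085867624095
[ 0.43078499 -0.09582356]
1 (array([-11.06,  -0.  ,  -0.  ]), array([ 0.1203, -0.478 ,  0.4354]))
-1 (array([168.94,  -0.  ,   0.  ]), array([ 0.1203, -0.478 ,  0.4354]))
```

```bash
python3 -m handwheel '[[-11.1,0,0,0.03,-0.478,0.435,0],[-11.1,0,0,0.03,-0.478,0.435,0],[-11.1,0,0,0.03,-0.478,0.435,0],[-11.1,0,0,0.03,-0.478,0.435,0],[-11.1,0,0,0.03,-0.478,0.435,0],[-11.1,0,0,0.03,-0.478,0.435,0],[-11.1,0,0,0.03,-0.478,0.435,0],[-11.1,0,0,0.03,-0.478,0.435,0],[-11.1,0,0,0.03,-0.478,0.435,0],[-11.1,0,0,0.03,-0.478,0.435,0],[-11.1,0,0,0.03,-0.478,0.435,0],[-11.1,0,0,0.03,-0.478,0.435,0],[-11.1,0,0,0.12,-0.478,0.435,0],[-11.1,0,0,0.12,-0.478,0.435,0],[-11.1,0,0,0.12,-0.478,0.435,0],[-11.1,0,0,0.12,-0.478,0.435,0]]'
python3 - <<'E'
from h import *
o=bot.get_obs(); print({k:np.round(o[k],3).tolist() for k in ['time','q','ee_pos','wrist_force','opening']}); print(plan(o,[.4308,-.0958,.13],tgt(-10.87,1)))
for n in ['wrist','side']:
    c=bot.camera(n); save(c,n+'1')
c=bot.camera('wrist');print(np.round(c['tool_from_camera'],3).tolist(),c['fx'],c['cx'],c['cy'])
E
```

```text
time: 3.35
ee_pos: [0.4309, -0.0952, 0.1319]
tcp_rot: [1.2, 89.9, -9.6]
wrist_force: [-0.0, 0.0, -0.9]
opening: 0.0428
{'time': 3.35, 'q': [-12.459, -10.791, -18.125, 82.557, 0.005, -1.678], 'ee_pos': [0.431, -0.095, 0.132], 'wrist_force': [-0.048, 0.006, -0.88], 'opening': 0.043}
(array([ 0.09,  0.11, -0.  ]), array([ 0.0019, -0.0006,  0.    ]))
[[0.001, -0.279, 0.96, -0.123], [1.0, -0.001, -0.001, 0.001], [0.001, 0.96, 0.279, -0.071], [0.0, 0.0, 0.0, 1.0]] 365.8545906260429 318.4306825554999 241.02767233343283
```

```bash
sleep 25
```

```text
(no output)
```

View pics/wrist1.png

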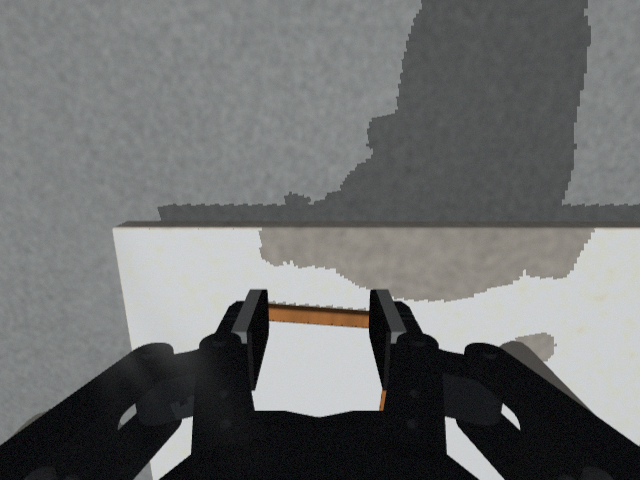

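View pics/side1.png

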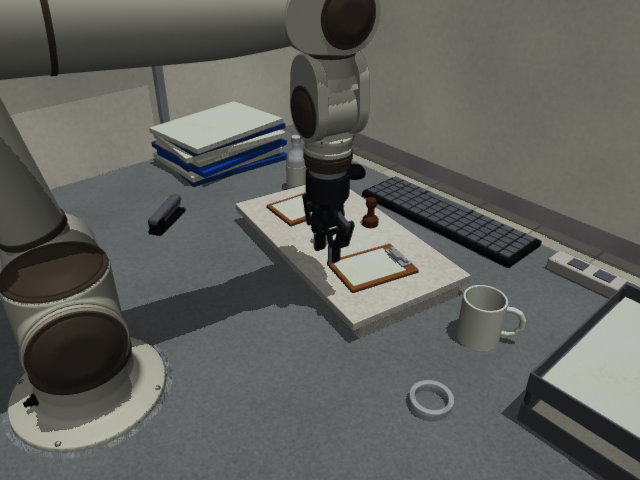

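Pads show at (257,290) and (380,290). They are just short of the board's near edge at rows 303-325, square to the riser, with the tips about 13 mm ahead of the TCP. Next I lower to near the surface.

```bash
python3 -m handwheel '[[0,0,0,0.03,0,0,0],[0,0,0,0.057,0,0,0],[0,0,0,0.057,0,0,0],[0,0,0,0.057,0,0,0],[0,0,0,0.06,0,0,0],[0,0,0,0.06,0,0,0],[0,0,0,0.06,0,0,0]]'
python3 - <<'E'
from h import *
o=bot.get_obs();print(o['ee_pos'],o['wrist_force'])
c=bot.camera('side'); save(c,'side2');u,v=map(int,proj(c,[.44,-.1,.06]));im=cv2.imread('pics/side2.png')[v-50:v+50,u-60:u+70];cv2.imwrite('pics/side2z.png',cv2.resize(im,None,fx=6,fy=6,interpolation=2))
E
```

```text
time: 4.38
ee_pos: [0.4305, -0.0957, 0.0706]
tcp_rot: [-3.1, 90.0, -13.9]
wrist_force: [-0.0, 0.4, 0.1]
opening: 0.0426
[ 0.4305386  -0.09574008  0.07061632] [-0.03583031  0.4333088   0.07977465]
```

```bash
sleep 8
```

```text
(no output)
```

View pics/side2z.png

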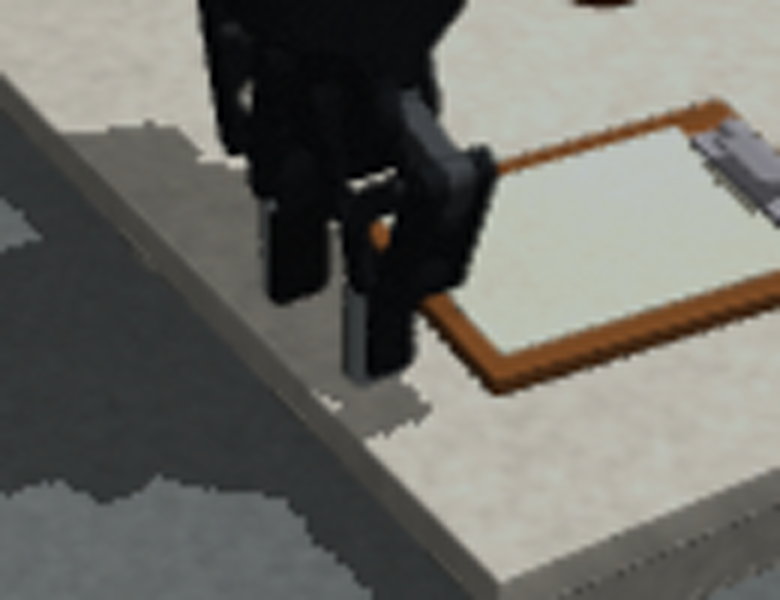

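The two tips, at (295,295) and (380,375) in the zoom, hang a few mm above the riser, clear behind the board. I'll feel for the surface in small steps.

```bash
python3 -m handwheel '[[0,0,0,0.002,0,0,0],[0,0,0,0.004,0,0,0],[0,0,0,0.004,0,0,0]]'; python3 -m handwheel '[[0,0,0,0.001,0,0,0],[0,0,0,0.001,0,0,0]]';  python3 -m handwheel '[[0,0,0,0.001,0,0,0],[0,0,0,0.001,0,0,0]]'
```

```text
time: 4.8
ee_pos: [0.4305, -0.0957, 0.0672]
tcp_rot: [-2.8, 90.0, -13.6]
wrist_force: [-4.7, 1.1, 10.0]
opening: 0.0423
time: 5.05
ee_pos: [0.4305, -0.0957, 0.0671]
tcp_rot: [-2.3, 89.9, -13.1]
wrist_force: [-7.7, 2.2, 18.8]
opening: 0.0431
time: 5.3
ee_pos: [0.4305, -0.0957, 0.067]
tcp_rot: [-3.1, 89.9, -14.0]
wrist_force: [-11.5, 2.6, 27.6]
opening: 0.0431
```

```bash
python3 -m handwheel '[[0,0,0,-0.006,0,0,0],[0,0,0,-0.006,0,0,0],[0,0,0,-0.006,0,0.007,0],[0,0,0,-0.006,0,0.014,0],[0,0,0,-0.006,0,0.02,0],[0,0,0,-0.006,0,0.026,0],[0,0,0,-0.006,0,0.032,0],[0,0,0,-0.006,0,0.038,0],[0,0,0,-0.006,0,0.044,0],[0,0,0,-0.006,0,0.05,0],[0,0,0,-0.006,0,0.05,0]]'
python3 - <<'E'
from h import *
c=bot.camera('side'); save(c,'side3');u,v=map(int,proj(c,[.5,-.11,.06]));im=cv2.imread('pics/side3.png')[v-50:v+50,u-60:u+70];cv2.imwrite('pics/side3z.png',cv2.resize(im,None,fx=6,fy=6,interpolation=2))
c=bot.camera('top');save(c,'top3'); boards(c)
E
```

```text
time: 6.68
ee_pos: [0.48, -0.1051, 0.0703]
tcp_rot: [19.7, 90.0, 8.9]
wrist_force: [-0.0, -0.2, -0.2]
opening: 0.0429
board xy [0.595  0.1506] yaw -6.76 off 0.0019 rms 0.0008
```

```bash
sleep 12
```

```text
(no output)
```

View pics/side3z.png

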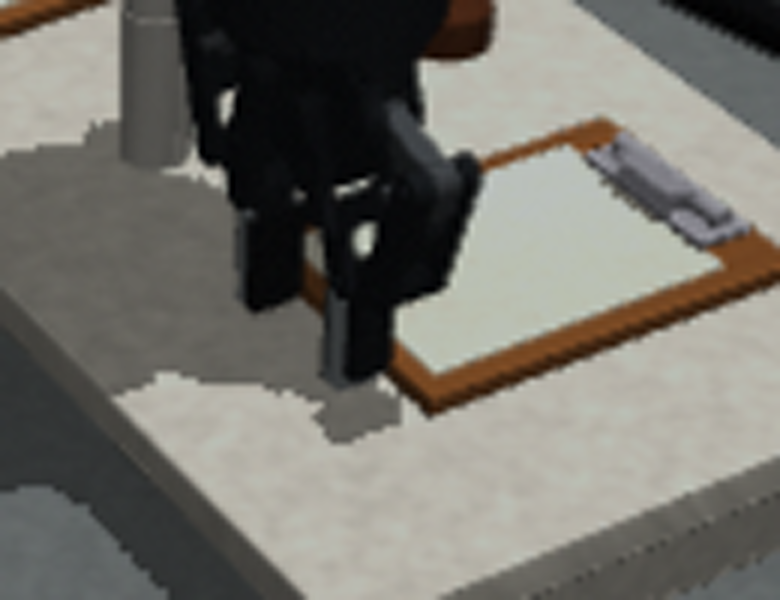

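View pics/top3.png

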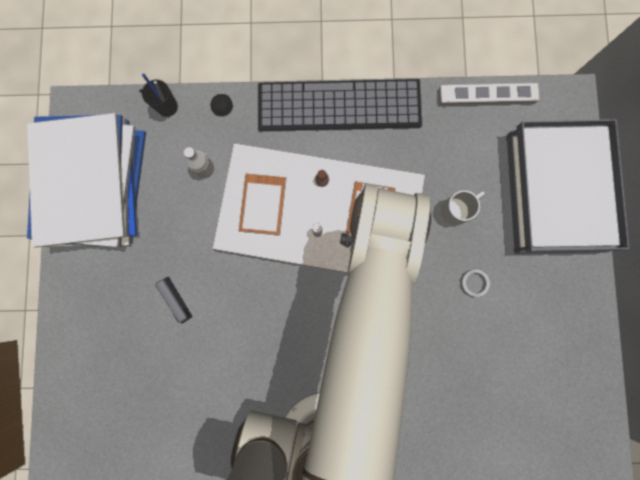

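Both tips bear on the near edge and the board is sliding flat. The top view of it is blocked by the arm. I'll push another 80 mm, then back off and measure.

```bash
python3 -m handwheel '[[0,0,0,0,0,0.005,0],[0,0,0,0,0,0.012,0],[0,0,0,0,0,0.019,0],[0,0,0,0,0,0.026,0],[0,0,0,0,0,0.033,0],[0,0,0,0,0,0.04,0],[0,0,0,0,0,0.047,0],[0,0,0,0,0,0.054,0],[0,0,0,0,0,0.061,0],[0,0,0,0,0,0.067,0],[0,0,0,0,0,0.072,0],[0,0,0,0,0,0.076,0],[0,0,0,0,0,0.079,0],[0,0,0,0,0,0.08,0],[0,0,0,0,0,0.08,0]]'
python3 - <<'E'
from h import *
c=bot.camera('side'); save(c,'side4')
c2=bot.camera('top');save(c2,'top4'); boards(c2)
r=np.array([.5747,.0066]); 
for cc in (c,c2):
  for x in bot.tip_of('clip_end',cc)[:1]:
    p=ray(cc,x['centre'][0]*640,x['centre'][1]*480,.05)[:2]-r; a=np.radians(-10.87); print(x['conf'],p@[np.cos(a),np.sin(a)]-.14,p@[-np.sin(a),np.cos(a)])
E
```

```text
time: 8.65
ee_pos: [0.5582, -0.1202, 0.0703]
tcp_rot: [-7.0, 90.0, -17.9]
wrist_force: [-0.8, 0.3, 1.3]
opening: 0.0428
board xy [0.595  0.1506] yaw -6.82 off 0.0019 rms 0.0008
0.87 0.028358977036472333 -0.12952817127234822
```

```bash
sleep 8
```

```text
(no output)
```

View pics/side4.png

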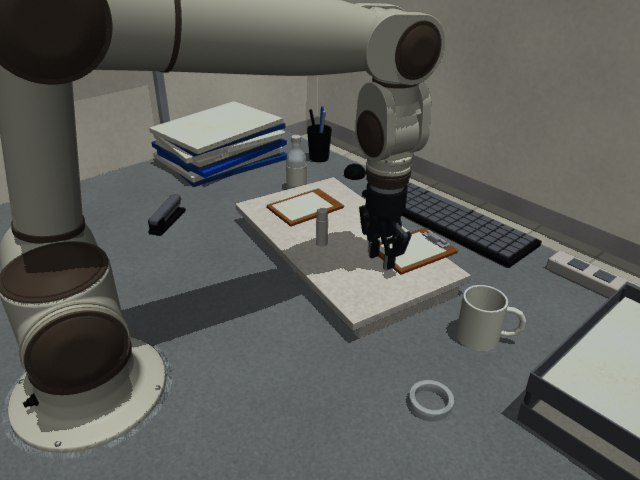

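View pics/top4.png

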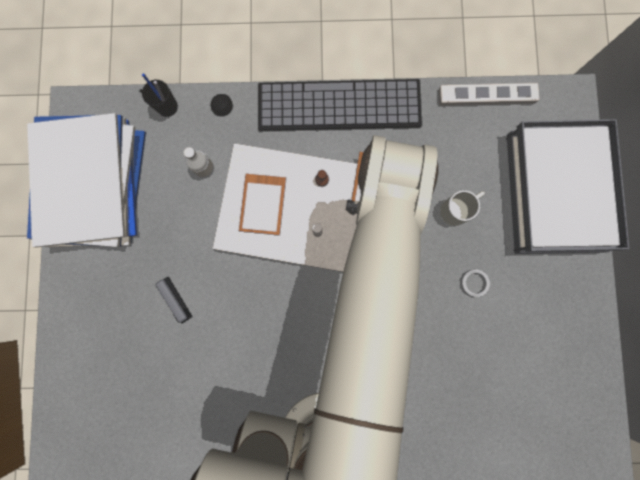

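The side view puts the overhang near 28 mm. I'll back straight off the edge, rise and retract so the top camera can measure.

```bash
python3 -m handwheel '[[0,0,0,0,0,-0.02,0],[0,0,0,-0.05,0,-0.04,0],[0,0,0,-0.11,0,-0.04,0],[0,0,0,-0.15,0,-0.08,0],[0,0,0,-0.15,0,-0.13,0],[0,0,0,-0.15,0,-0.18,0],[0,0,0,-0.15,0,-0.23,0],[0,0,0,-0.15,0,-0.24,0],[0,0,0,-0.15,0,-0.24,0]]'
cat >> h.py <<'E'
def check(n):
    c=bot.camera('top');save(c,n); im=cv2.imread(f'pics/{n}.png')[130:310,190:430];cv2.imwrite(f'pics/{n}z.png',cv2.resize(im,None,fx=3.3,fy=3.3,interpolation=2))
    bs=boards(c); b=min(bs,key=lambda x:x[1]); r=riser0=np.array([.5747,.0066,np.radians(-10.87)])
    ax=np.array([np.cos(r[2]),np.sin(r[2])]);ay=np.array([-ax[1],ax[0]]); e=b[:2]+.075*np.array([np.cos(b[2]),np.sin(b[2])])-r[:2]
    print('overhang',e@ax-.14,'lat',e@ay,'rel yaw',np.degrees(b[2]-r[2]))
    c2=bot.camera('side')
    for cc in (c,c2):
      for nm in ('clip_end','riser_edge'):
        for x in bot.tip_of(nm,cc)[:1]:
          p=ray(cc,x['centre'][0]*640,x['centre'][1]*480,.05)[:2]-r[:2]; print(nm,round(x['conf'],2),p@ax-.14,p@ay)
    save(c2,n+'s')
E
python3 -c "
from h import *
check('top5')"
```

```text
time: 9.98
ee_pos: [0.3226, -0.0751, 0.2207]
tcp_rot: [-2.6, 89.9, -13.4]
wrist_force: [1.3, 0.6, 0.3]
opening: 0.0425
board xy [0.5949 0.1506] yaw -6.67 off 0.002 rms 0.0009
board xy [ 0.6438 -0.1359] yaw -11.03 off 0.0014 rms 0.0008
overhang 0.029763216339439735 lat -0.12714934634206354 rel yaw -0.16453542093713663
clip_end 0.78 0.030304354743495382 -0.124703592156549
riser_edge 0.76 0.001295931543669665 0.003754195213878999
clip_end 0.6 0.03408775571236558 -0.12434764159201263
riser_edge 0.6 0.006714106521130414 0.010059293135768805
```

```bash
sleep 8
```

```text
(no output)
```

View pics/top5z.png

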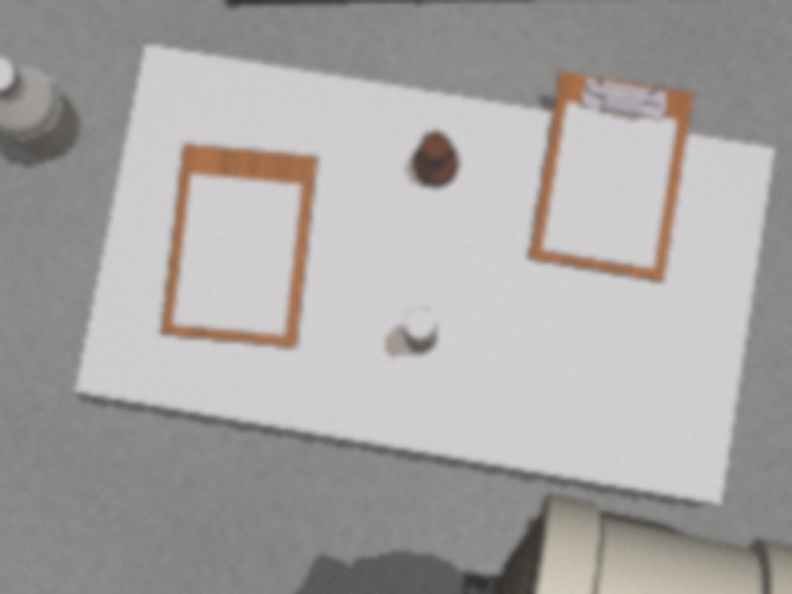

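The clipboard is square to within 0.2° and overhangs 30 mm; its clip end is at zoom (560,72)-(692,93), and the bystanders have not moved. I'll go back and push 10 mm more.

```bash
python3 -m handwheel '[[0,0,0,0,0,0.05,0],[0,0,0,0,0,0.11,0],[0,0,0,0,0,0.16,0],[0,0,0,0,0,0.2,0],[0,0,0,0.06,0,0.205,0],[0,0,0,0.12,0,0.21,0],[0,0,0,0.15,0,0.22,0],[0,0,0,0.15,0,0.22,0],[0,0,0,0.15,0,0.228,0],[0,0,0,0.15,0,0.234,0],[0,0,0,0.15,0,0.239,0],[0,0,0,0.15,0,0.243,0],[0,0,0,0.15,0,0.246,0],[0,0,0,0.15,0,0.249,0],[0,0,0,0.15,0,0.25,0],[0,0,0,0.15,0,0.25,0],[0,0,0,0.15,0,0.25,0]]'
python3 -m handwheel '[[0,0,0,0,0,-0.02,0],[0,0,0,-0.05,0,-0.04,0],[0,0,0,-0.11,0,-0.04,0],[0,0,0,-0.15,0,-0.08,0],[0,0,0,-0.15,0,-0.13,0],[0,0,0,-0.15,0,-0.18,0],[0,0,0,-0.15,0,-0.23,0],[0,0,0,-0.15,0,-0.25,0],[0,0,0,-0.15,0,-0.25,0]]'
python3 -c "
from h import *
check('top6')"
```

```text
time: 12.4
ee_pos: [0.568, -0.122, 0.0704]
tcp_rot: [-2.2, 90.0, -13.0]
wrist_force: [-0.5, 0.9, 0.1]
opening: 0.0427
time: 13.52
ee_pos: [0.3218, -0.0749, 0.221]
tcp_rot: [-2.7, 89.9, -13.5]
wrist_force: [1.3, 0.1, -0.3]
opening: 0.0427
board xy [0.595  0.1506] yaw -6.76 off 0.0019 rms 0.0008
board xy [ 0.6537 -0.1376] yaw -10.88 off 0.0013 rms 0.0009
overhang 0.03974767119916889 lat -0.12677671759285214 rel yaw -0.009032445543331609
clip_end 0.89 0.03464423928096644 -0.11986067392595
riser_edge 0.83 0.004373142493490273 0.0031106459922450153
clip_end 0.86 0.04140417310125907 -0.12954950313518657
riser_edge 0.71 -0.002504548414449387 -0.002572618325211407
```

```bash
sleep 15
```

```text
(no output)
```

View pics/top6z.png

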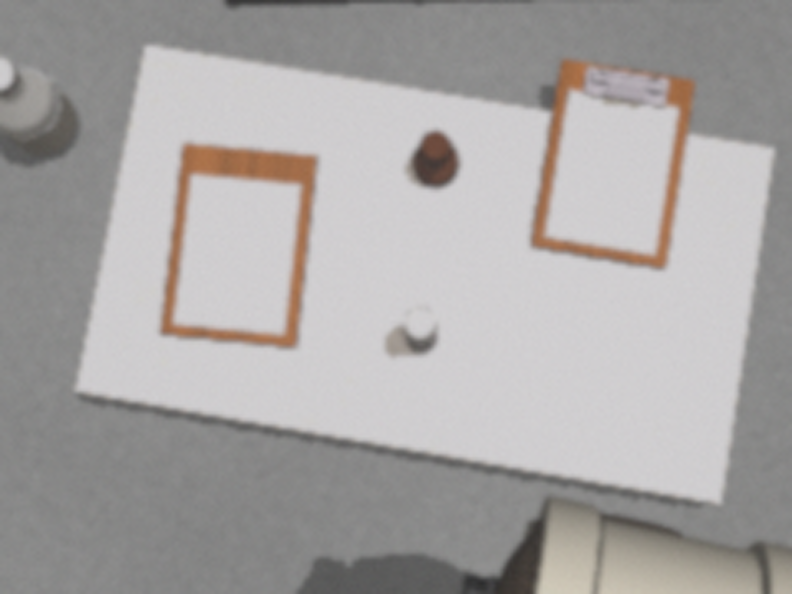

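View pics/top6s.png

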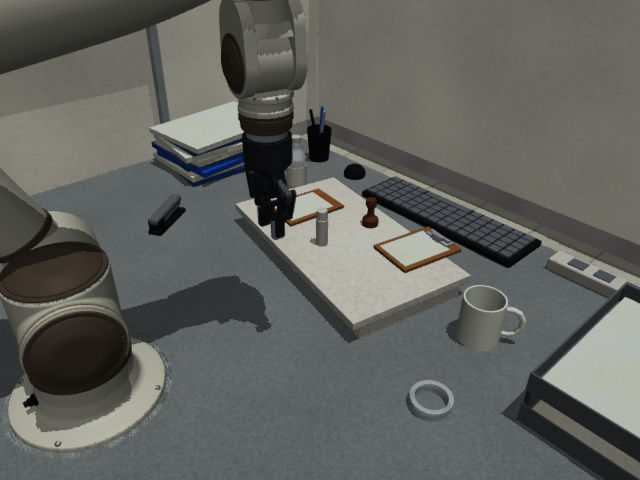

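The clipboard lies flat with its clip end, at zoom (562,60)-(692,80), past the far edge and parallel to it. The overhang measures 39.7 mm, everything else is in place, and the robot is clear.

```bash
python3 -c "
from h import *
print(bot.job_done())"
```

```text
the job is handed in; nothing more can be done
None
```

The clipboard now sticks out about 4 cm past the riser's far long edge, square to it, and I have handed the job in. I slid it flat with the two half-open fingertips against its near edge, in two pushes of about 110 mm and 10 mm. Then I backed straight off and retracted the arm.

**Overhang and squareness:** in the last check, the outline fit in the top picture gave an overhang of 39.7 mm and an angle within about 0.1° of square.

**Where checks disagreed:** the network's clip_end point gave 41 mm in the side picture but 35 mm in the top one. Its riser edge point was also off by a few millimetres (+4 mm top, −2.5 mm side). I trusted the outline fit: the overhang grew 10.0 mm for the 10 mm pushed.

**Everything else:** the plain board did not move (within 0.1 mm by the fit). The stamp, glue stick and other items look unmoved in the pictures, though I did not measure them.

**Forces and time:** the highest wrist force in the readings was about 30 N, when I felt for the riser surface with the fingertips. The job took about 13.6 s.

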